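# Tighten the post-foot nut with the adjustable wrench

## Task

The red-handled adjustable wrench already sits on the loose nut of the post foot, but its jaws are too wide. Roll its worm (do not push the jaw itself) until the jaws close snugly on the nut, then swing the wrench handle clockwise (seen from above) so that the nut turns about an eighth of a turn and its yellow stripe lines up with the yellow line on the black pad. Leave the wrench fitting on the nut, let go, and do not disturb the thread cone, the tape roll or the spanner lying around.

Things in the scene. Friction and masses are not known exactly. Their poses are not given: they have to be found in the camera images.
- worm_top (a point): Top middle of the brass worm (21 mm diameter, 26 mm long) of the adjustable wrench, 27 mm above the pad it lies on, 7 mm proud of the head. x: from handle to mouth; y: to the moving jaw; z up. The pad gives: about 2 N + 2 N/mm, 6 mm at most. A fingertip pressed 2-4 mm down and dragged along +x rolls it: jaws close 0.29 mm per mm (repeat strokes as needed); it slips once they grip.
- handle (a point): Point on the middle line of the wrench's red handle, at mid height, 102 mm behind worm_top, 160 mm from point mouth; axes as worm_top. The handle is a straight bar, 24 mm wide, 16 mm high, level, its underside 18 mm above the table, reaching 67 mm forward and 80 mm back from here. Pushing it towards +y (under 10 N) swings the fitted wrench clockwise round the nut, with up to 8 degrees of play.
- mouth (a point): Point of the wrench in its mouth, at mid height (10 mm above the pad), 58 mm ahead of worm_top; axes as worm_top. The fixed jaw's face is 19.5 mm from it on the -y side. At the start the nut's axis is here; with the jaws shut on the nut it lies about 4 mm off.
- nut_top (a point): Centre of the upper face of the hexagon nut in the wrench's mouth: 32 mm across flats, 19 mm high, its stud 3 mm higher, in the middle of a round black pad (184 mm across, its top 18 mm above the table) on the grey foot plate. It turns about this vertical axis. x points along the yellow stripe on the nut.
- jaw (a joint): How much wider than the nut's 32 mm the jaws are (m): about 0.006 to 0.0085 at the start, about 0 when they hold the nut. It moves only when the worm is rolled.
- nut (a joint): Turn of the nut (rad), growing clockwise seen from above: near 0 at the start, 0.785 when its yellow stripe lines up with the yellow line painted on the pad (46 mm long, beginning 44 mm from the nut's axis). It needs about 0.25 N m and stays where it is left. A wrench with loose jaws slips round it.
- moving_jaw: The wrench's moving jaw, a block 37 mm long (x), 17 mm thick (y), 20 mm high; origin at the middle of its gripping face, axes as worm_top. It is to be moved by the worm, not pushed by the fingers.
- cone: Bystander: pink thread cone, 68 mm wide at the foot, 105 mm high, standing on the table left of the plate; origin under its centre.
- tape: Bystander: brown packing-tape roll lying flat on the table left of the plate, 96 mm across, 48 mm high; origin under its centre.
- spanner: Bystander: plain fixed spanner, 170 mm long, lying on the table beyond the plate's far edge; origin under its middle.

How it is judged:
On the way, in this order (a step that is already met when the one before it is completed fails the run):
1. the jaws are rolled shut on the nut (at most 2 mm wider than it) before the nut is turned (by less than 20 degrees) (value of joint jaw below 0.002 m and value of joint nut below 0.35 rad and horizontal distance between mouth and nut_top below 0.012 m), for 0.2 s.
2. the nut's stripe is turned clockwise to within 12 degrees of the line on the pad (value of joint nut between 0.575 and 0.995 rad), for 0.2 s.
At the end, for the whole second after the job is handed in: The nut's stripe is within 12 degrees of the pad's line (joint nut 0.785 +- 0.21 rad) and at rest; the wrench lies flat on the pad with its mouth round the nut (mouth point within 12 mm of the nut's axis) and its jaws at most 3 mm wider than the nut (all of step 2 and value of joint jaw below 0.003 m and horizontal distance between mouth and nut_top below 0.012 m and angle between mouth's own z axis and vertical below 0.1 rad and velocity of joint nut below 0.05 rad/s and z of mouth in the frame of nut_top below -0.004 m); the robot touches nothing.
It fails at once if the fingers push the moving jaw itself with more than 10 N instead of rolling the worm (contact force between the fingers and moving_jaw above 10 N).
It fails at once if the thread cone is moved more than 30 mm (distance of cone from where it was at the start of the episode above 0.03 m).
It fails at once if the tape roll is moved more than 30 mm (distance of tape from where it was at the start of the episode above 0.03 m).
It fails at once if the spanner is moved more than 30 mm (distance of spanner from where it was at the start of the episode above 0.03 m).
It also fails if it takes over 64 s, if anything falls off the work surface, if the arm or the gripper's body presses on something with over 40 N, if the wrist force passes 120 N, or if a joint passes its speed limit or range.

## Robot

A 6-joint arm with a two-finger parallel gripper is mounted at the origin on the work surface. World frame = base frame: x ahead of the robot, y to its left, z up, the work surface at z = 0. Lengths are in m, angles in rad, forces in N, time in s.
With the tool pointing down it reaches from about 0.375 to 0.925 m from the base axis. Payload 5.7 kg.
Tool frame: the origin (TCP) lies midway between the tips of the shut fingers; the grasp point (between the pads) lies 19 mm behind it; z points along the fingers, x is the direction in which the jaws open and shut, and the axes are right-handed (so a half turn about z gives the same grasp; the last joint's range is limited). The gripper opens to 88 mm and grips with 3 to 60 N. Pads are 20 mm wide; open, the fingers measure 115 mm over their backs; the gripper's body (75 mm by 178 mm) begins 61 mm behind the grasp point.
Start: joints at [1.006, 0.359, 1.51, -0, 1.272, -0.115], TCP at [0.261, 0.54, 0.223] pointing down, gripper open.
Joint ranges: [-2.97, 2.97], [-1.01, 2.36], [0.21, 2.38], [-0.96, 4.11], [0.2, 2.71], [-2.98, 2.98]. Speed limits (rad/s): [2.39, 2.39, 3.14, 3.14, 3.14, 3.14].

## Interface

Orientations are given as a unit quaternion [x, y, z, w].
In Python, from bench import move_ptp, servo_line, goto_joints, move_gripper, sleep, inverse_kinematics, capture, PlanningError, close_job, spot_in, silhouettes, current_clock, current_joint_pos, current_qvel, current_joint_torque, current_position, current_orientation, current_force, current_torque, current_finger_gap gives the robot as it stands. Calls block until the motion is done:
- move_ptp(position, orientation): joint-space move of the TCP to a pose.
- servo_line(position, orientation=None, rate=0.15, contact_N=None): straight line of the TCP; orientation=None keeps the orientation; rate is the mean speed in m/s. With contact_N (N) it stops when the force on the tool has changed by that much, and returns True; else False.
- goto_joints(angles): joint-space move.
- move_gripper(opening): finger opening in m; the grip force is fixed at half the most; returns when the fingers have stopped.
- sleep(seconds).
- inverse_kinematics(position, orientation): joint angles nearest the present ones, or None.
- capture(name): name is "scene" or "top" or "wrist"; returns a dict with "image" (384x512x3 uint8, blue, green, red), "range_z" (384x512 float32, m along the optical axis (not along the pixel's ray), 0 where there is no reading), "intrinsics" (3x3 intrinsics, pixels), "R" (3x3) and "t" (3): a world point X has camera coordinates R X + t. Camera axes: x right, y down, z forward; pixel columns grow to the right and rows downward; lengths in m; the calibration is good to about 2 mm. The wrist camera is an equidistant fisheye: a pixel r from the principal point sees the ray r / f radians off the axis. A picture is of the moment at which its call begins.
A pose or a line that the arm cannot do raises PlanningError and nothing moves.
- close_job(): hands the job in, once; it reports no verdict.
Trained networks look in the newest picture that a camera, given by its name, has taken for a name from the list of things; names that differ only in an ending like _2 or _b are one class to them, and where a whole thing is asked for, a point or a joint stands for the part that bears it (a point fixed in the world has none). Each returns a list of dicts, best first, with "conf" (0 to 1); they miss things now and then, are a little off and sometimes report something else, mostly with a low value. They report only what shows in the picture. A call takes as long as a camera call.
- spot_in(camera, query): "xy" ([column, row] in pixels, amid what is visible of it).
- silhouettes(camera, query): "region" (384x512 bool, what is visible of it) and "xy" ([column, row] in pixels, amid what is visible of it).
Readings, each from a call of its own:
- current_clock(): time.
- current_joint_pos(): joint angles.
- current_qvel(): joint speeds.
- current_joint_torque(): joint torques, N m.
- current_position(): TCP position.
- current_orientation(): TCP orientation.
- current_force(): force on the tool from outside, world axes, zero at the start.
- current_torque(): the same for the moment, N m.
- current_finger_gap(): finger opening in m.
Only numpy, scipy, OpenCV 4.12 (cv2) and the standard library are available. Lean on these libraries where they do the work, as an engineer would, in place of code of your own. Each camera call takes 0.05 s, during which the arm holds its last target.

## Working session

There is one attempt and no reset: what is moved stays moved. The work goes in short steps, each a Python script; the robot and the scene stay as the last script left them, time stands still between calls to the robot, and variables do not carry over. Pictures are saved under pics/ and viewed, and the job is handed in when it is done.

```bash
mkdir -p pics; ls; cat > h.py <<'E'
from bench import *
import numpy as np, cv2
def world(c,u,v,z=None):
    K=c["intrinsics"]; d=c["range_z"][int(round(v)),int(round(u))]
    r=np.array([(u-K[0,2])/K[0,0],(v-K[1,2])/K[1,1],1.])
    R,t=c["R"],c["t"]
    if z is None: return R.T@(r*d-t)
    o=-R.T@t; w=R.T@r
    return o+w*(z-o[2])/w[2]
def proj(c,X):
    p=c["R"]@np.asarray(X)+c["t"]; q=c["intrinsics"]@p; return q[:2]/q[2]
E
python3 - <<'E'
from h import *
print(current_clock())
for n in ["top","scene"]:
    c=capture(n); cv2.imwrite(f"pics/{n}0.png",c["image"]); print(n,c["intrinsics"].tolist(),c["R"].round(3).tolist(),c["t"])
    for q in ["worm_top","handle","mouth","nut_top","moving_jaw","cone","tape","spanner"]:
        for s in spot_in(n,q)[:2]:
            print(n,q,s, world(c,*s["xy"]).round(4))
print(current_clock(),current_orientation(),current_force())
E
```

```text
pics
0.0
top [[377.76986092336097, 0.0, 259.38673371245704], [0.0, 377.76986092336097, 197.2568322342267], [0.0, 0.0, 1.0]] [[0.006, -0.999, 0.038], [-0.993, -0.011, -0.119], [0.119, -0.037, -0.992]] [0.09145654 0.5998517  0.77149102]
top worm_top {'xy': [296.8, 214.1], 'conf': 0.76} [0.5633 0.0174 0.0402]
top worm_top {'xy': [146.7, 217.2], 'conf': 0.22} [ 0.5567  0.3416 -0.0015]
top handle {'xy': [298.0, 216.3], 'conf': 0.76} [0.5589 0.0144 0.0368]
top mouth {'xy': [298.1, 216.0], 'conf': 0.87} [0.5596 0.0142 0.0369]
top mouth {'xy': [278.2, 152.2], 'conf': 0.37} [0.7043 0.054  0.0073]
top nut_top {'xy': [271.5, 237.7], 'conf': 0.68} [0.5134 0.071  0.0419]
top moving_jaw {'xy': [282.5, 242.0], 'conf': 0.52} [0.5046 0.0478 0.0404]
top cone {'xy': [157.8, 272.8], 'conf': 0.78} [0.4449 0.2913 0.0958]
top tape {'xy': [147.6, 213.0], 'conf': 0.69} [0.5653 0.3379 0.0071]
top spanner {'xy': [280.0, 152.8], 'conf': 0.76} [0.7027 0.0501 0.0087]
scene [[440.3590020377728, 0.0, 256.21246720894584], [0.0, 440.3590020377728, 187.7182776368121], [0.0, 0.0, 1.0]] [[0.393, 0.92, -0.014], [0.692, -
[... 323 characters left out ...]
y': [218.2, 173.4], 'conf': 0.68} [0.5215 0.0477 0.0355]
scene nut_top {'xy': [232.8, 169.3], 'conf': 0.54} [0.5261 0.0778 0.0391]
scene moving_jaw {'xy': [220.9, 169.7], 'conf': 0.74} [0.5106 0.0572 0.0316]
scene moving_jaw {'xy': [202.5, 195.9], 'conf': 0.59} [ 5.652e-01 -4.000e-04  3.570e-02]
scene cone {'xy': [315.2, 115.2], 'conf': 0.9} [0.4652 0.2969 0.059 ]
scene tape {'xy': [337.3, 146.7], 'conf': 0.83} [ 0.52    0.3295 -0.0012]
scene tape {'xy': [204.5, 200.1], 'conf': 0.5} [5.736e-01 5.000e-04 3.180e-02]
scene spanner {'xy': [254.3, 257.1], 'conf': 0.9} [0.7161 0.0441 0.0077]
0.9 [ 8.46993800e-01  5.31602766e-01 -4.90921476e-05  9.55406335e-06] [ 0.5850661  -0.1301449   0.40707934]
```

```bash
python3 - <<'E'
import cv2
a=cv2.imread("pics/top0.png");b=cv2.imread("pics/scene0.png")
cv2.imwrite("pics/topz.png",cv2.resize(a[120:300,200:400],None,fx=4,fy=4,interpolation=cv2.INTER_CUBIC)[:, :800][:600])
cv2.imwrite("pics/topz2.png",cv2.resize(a[160:310,220:400],None,fx=4,fy=4,interpolation=cv2.INTER_CUBIC))
cv2.imwrite("pics/sc2.png",cv2.resize(b[110:260,140:320],None,fx=4,fy=4,interpolation=cv2.INTER_CUBIC))
E
```

```text
(no output)
```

View pics/top0.png

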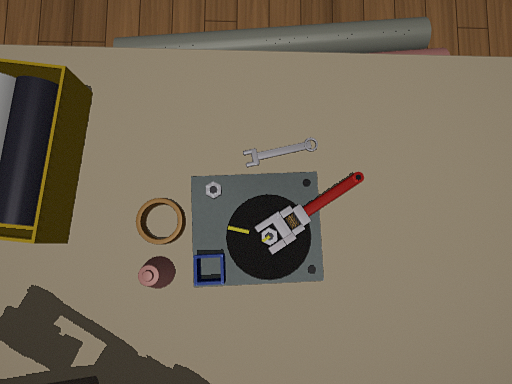

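View pics/topz2.png

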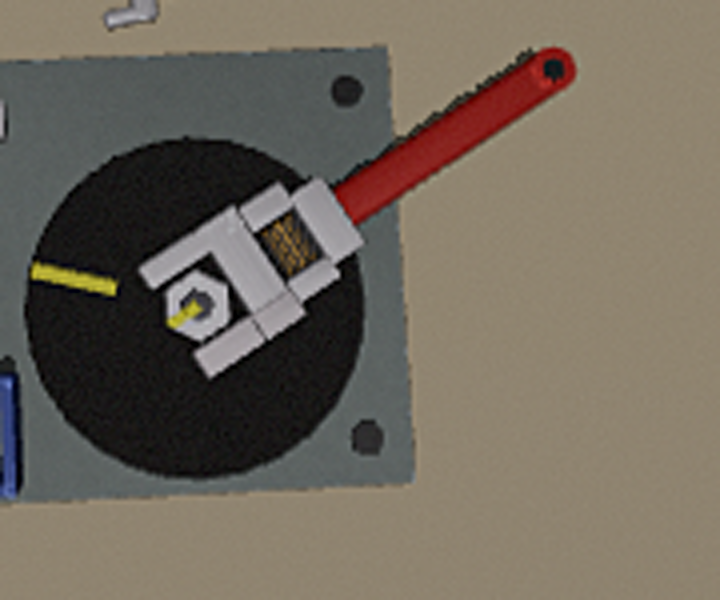

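View pics/sc2.png

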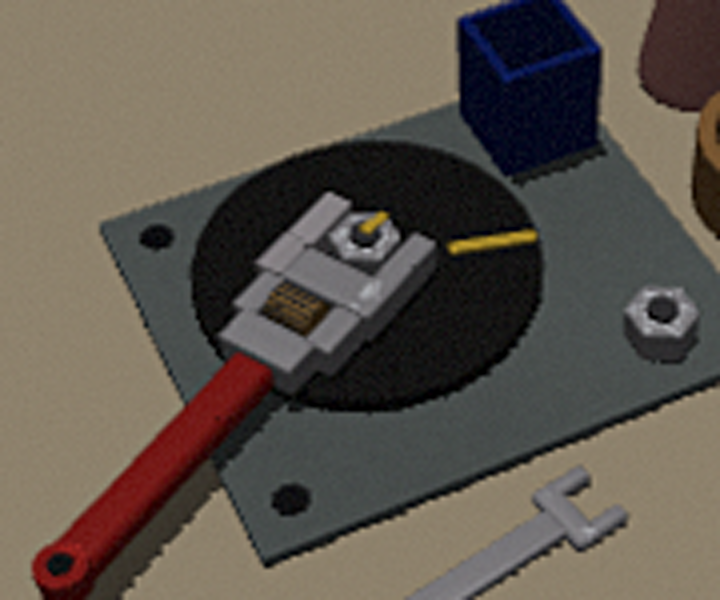

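The top view shows the worm near pixel (293,221), the nut at (269,236), the handle end at (358,177) and the pad line's inner end at (248,232). Next I'll fit the wrench pose.

```bash
cat >> h.py <<'E'
def rays(c,uv,z):
    return np.array([world(c,u,v,z) for u,v in uv])
def wpose(n,c):
    """handle axis from red mask"""
    im=c["image"].astype(int); b,g,r=im[...,0],im[...,1],im[...,2]
    m=((r>90)&(g<70)&(b<70)).astype(np.uint8)
    k,l,s,ce=cv2.connectedComponentsWithStats(m); 
    # component nearest nut
    best=[i for i in range(1,k) if s[i,4]>150]
    out=[]
    for i in best:
        v,u=np.nonzero(l==i); P=rays(c,list(zip(u,v)),0.034)[:,:2]
        mu=P.mean(0); w,V=np.linalg.eigh(np.cov((P-mu).T)); d=V[:,1]
        q=(P-mu)@d; out.append((s[i,4],mu,d,np.ptp(q),mu+d*q.max(),mu+d*q.min()))
    return out
def yellow(c,z):
    h=cv2.cvtColor(c["image"],cv2.COLOR_BGR2HSV)
    m=cv2.inRange(h,(22,110,90),(36,255,255))
    k,l,s,ce=cv2.connectedComponentsWithStats(m)
    o=[]
    for i in range(1,k):
        if 6<s[i,4]<300:
            v,u=np.nonzero(l==i);P=rays(c,list(zip(u,v)),z)[:,:2];mu=P.mean(0);w,V=np.linalg.eigh(np.cov((P-mu).T))
            d=V[:,1]; o.append((s[i,4],mu.round(4),np.degrees(np.arctan2(d[1],d[0])).round(1),np.sqrt(12*w[1]).round(4)))
    return o
def padcentre(c):
    im=c["image"]; hs=im.max(2)
    m=(hs<45).astype(np.uint8); m=cv2.morphologyEx(m,cv2.MORPH_OPEN,np.ones((3,3)))
    k,l,s,ce=cv2.connectedComponentsWithStats(m)
    return [(s[i].tolist(),ce[i].round(1)) for i in range(1,k) if s[i,4]>400],l
E
python3 - <<'E'
from h import *
for n in ["top","scene"]:
    c=capture(n)
    for o in wpose(n,c): print(n,[np.round(x,4) for x in o])
    print("Y18",yellow(c,0.018)); print("Y37",yellow(c,0.038))
    pc,l=padcentre(c); print(pc)
    for q in ["nut_top","moving_jaw","handle","worm_top"]:
      for s in silhouettes(n,q)[:2]:
        v,u=np.nonzero(s["region"]); print(q,s["conf"],len(u),u.min(),u.max(),v.min(),v.max(), rays(c,[s["xy"]],0.037).round(4))
if 1:
    c=capture("top")
    for name,uv,z in [("worm",(292.75,221.25),.045),("nut",(269.25,236.5),.037),("hole",(358.5,177),.034)]: print(name,world(c,*uv,z).round(4))
    c=capture("scene")
    for name,(a,b),z in [("worm",(294,307),.045),("nut",(364,238),.037),("hole",(60,565),.034)]: print(name,world(c,140+a/4,110+b/4,z).round(4))
E
```

```text
top [np.int32(222), array([0.9881, 0.5683]), array([-0.9995,  0.0319]), np.float64(0.0954), array([0.9406, 0.5698]), array([1.036 , 0.5668])]
top [np.int32(191), array([ 1.0089, -0.3417]), array([-1.e+00, -7.e-04]), np.float64(0.1326), array([ 0.9327, -0.3418]), array([ 1.0653, -0.3417])]
top [np.int32(668), array([ 0.6089, -0.0619]), array([-0.5544,  0.8322]), np.float64(0.1488), array([ 0.5694, -0.0025]), array([ 0.6519, -0.1264])]
Y18 [(np.int32(84), array([0.5311, 0.1415]), np.float64(77.6), np.float64(0.0464)), (np.int32(25), array([0.5127, 0.0812]), np.float64(122.7), np.float64(0.0204))]
Y37 [(np.int32(84), array([0.5304, 0.1411]), np.float64(77.6), np.float64(0.0453)), (np.int32(25), array([0.5125, 0.0823]), np.float64(122.7), np.float64(0.0199))]
[([0, 76, 32, 145, 1731], array([ 12.3, 136.7])), ([18, 79, 40, 147, 2429], array([ 37.7, 150.8])), ([226, 195, 85, 85, 4043], array([264.1, 240.1]))]
nut_top 0.7 179 262 276 229 243 [[0.5172 0.0692 0.037 ]]
nut_top 0.18 1063 135 185 198 244 [[0.5549 0.3338 0.037 ]]
moving_jaw 0.72 195 270 294 234 252 [[0.5063 0.0441 0.037 ]]
handle
[... 797 characters left out ...]
 98, 2912], array([475.4, 116.8])), ([255, 119, 35, 37, 869], array([272.4, 138.1])), ([188, 145, 84, 49, 1592], array([225.7, 161.9])), ([192, 171, 84, 56, 1593], array([244.2, 195.4])), ([335, 328, 159, 56, 3727], array([422.9, 366. ])), ([483, 351, 29, 33, 431], array([497.4, 368. ]))]
nut_top 0.5 181 223 239 163 176 [[0.5247 0.0748 0.037 ]]
moving_jaw 0.7 212 204 227 159 178 [[0.5244 0.0507 0.037 ]]
moving_jaw 0.35 1575 313 359 128 173 [[0.5563 0.299  0.037 ]]
worm_top 0.77 2261 148 248 159 261 [[0.5838 0.0058 0.037 ]]
worm [0.5479 0.0267 0.045 ]
nut [0.5159 0.0754 0.037 ]
hole [ 0.6456 -0.1182  0.034 ]
worm [0.5596 0.025  0.045 ]
nut [0.5233 0.0749 0.037 ]
hole [ 0.6504 -0.117   0.034 ]
```

```bash
cat >> h.py <<'E'
def quat(yaw): # tool x at yaw, z down
    return np.array([np.cos(yaw/2),np.sin(yaw/2),0.,0.])
E
python3 - <<'E'
from h import *
yaw=np.radians(123.6); d=np.array([np.cos(yaw),np.sin(yaw),0]); W=np.array([.550,.0262,.045])
for y in (yaw,yaw-np.pi): print(inverse_kinematics(W+[0,0,.03],quat(y)))
move_gripper(0.0)
p=W-d*.009+[0,0,.03]
q=quat(yaw) 
js=[(np.abs(np.array(inverse_kinematics(p,quat(y)))-current_joint_pos()).max(),y) for y in (yaw,yaw-np.pi) if inverse_kinematics(p,quat(y)) is not None]
q=quat(min(js)[1]); print(js)
move_ptp(p+[0,0,.05],q); servo_line(p,q)
print(current_clock(),current_finger_gap(),current_position(),current_force())
cc=capture("wrist"); cv2.imwrite("pics/w1.png",cc["image"])
r=servo_line(p*[1,1,0]+[0,0,.041],q,rate=.02,contact_N=1.5)
print(r,current_position(),current_force(),current_clock())
E
```

```text
[-7.78593193e-02  4.66076458e-01  1.77055186e+00 -4.44089210e-16
  9.04964336e-01 -2.23508627e+00]
[-7.78593193e-02  4.66076458e-01  1.77055186e+00 -4.44089210e-16
  9.04964336e-01  9.06506379e-01]
[(np.float64(2.1328449930145763), np.float64(2.157226955464991)), (np.float64(1.096618205753954), np.float64(-0.9843656981248019))]
5.5 8.674648388595915e-05 [0.55488948 0.01917336 0.07498332] [0.65995147 1.08135919 0.3589044 ]
True [0.55489746 0.01868372 0.04330148] [ 0.91262575 -0.16562751  3.03496593] 6.9583
```

View pics/w1.png

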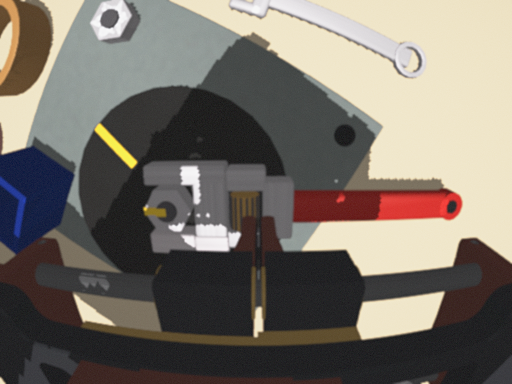

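```bash
python3 - <<'E'
from h import *
yaw=np.radians(123.6); d=np.array([np.cos(yaw),np.sin(yaw),0]); q=quat(yaw-np.pi)
p=np.array(current_position()); 
p[2]=.0415; servo_line(p,q,rate=.02); print(current_force())
e=p+d*.010; servo_line(e,q,rate=.03); print(current_force(),current_position())
e=p+d*.018; servo_line(e,q,rate=.03); print(current_force(),current_position())
servo_line(e+[0,0,.02],q,rate=.1)
print(current_clock(),current_force())
move_ptp(e+[0.02,0.1,.16],q)
c=capture("top"); cv2.imwrite("pics/t2.png",c["image"]);cv2.imwrite("pics/t2z.png",cv2.resize(c["image"][160:310,220:400],None,fx=4,fy=4,interpolation=cv2.INTER_CUBIC))
c=capture("scene"); cv2.imwrite("pics/s2z.png",cv2.resize(c["image"][110:260,140:320],None,fx=4,fy=4,interpolation=cv2.INTER_CUBIC))
print(current_clock())
E
```

```text
[-0.40182051 -1.47127591  5.89772307]
[ 2.30475606 -5.86213621  5.62153534] [0.55201609 0.02541924 0.04250203]
[ 2.49913159 -4.74861624  7.17495436] [0.54789834 0.03235951 0.04265557]
8.4583 [-0.30544612  0.36718183  0.72320729]
9.2833
```

View pics/t2z.png

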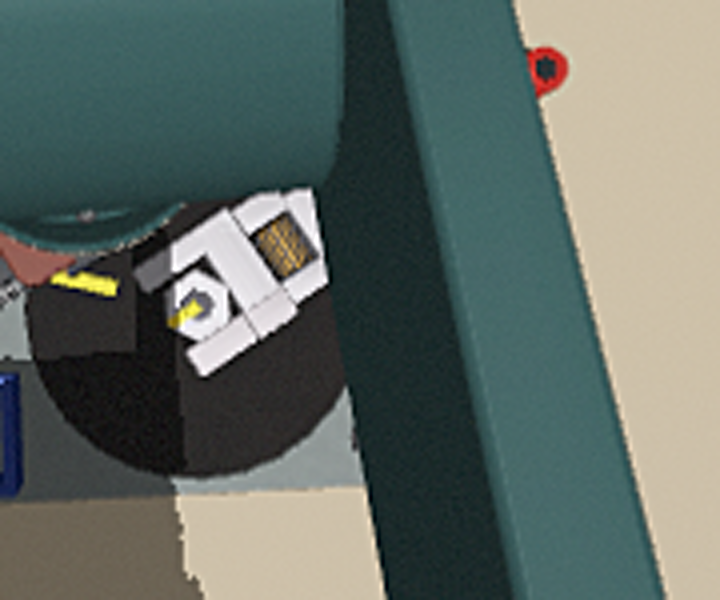

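View pics/s2z.png

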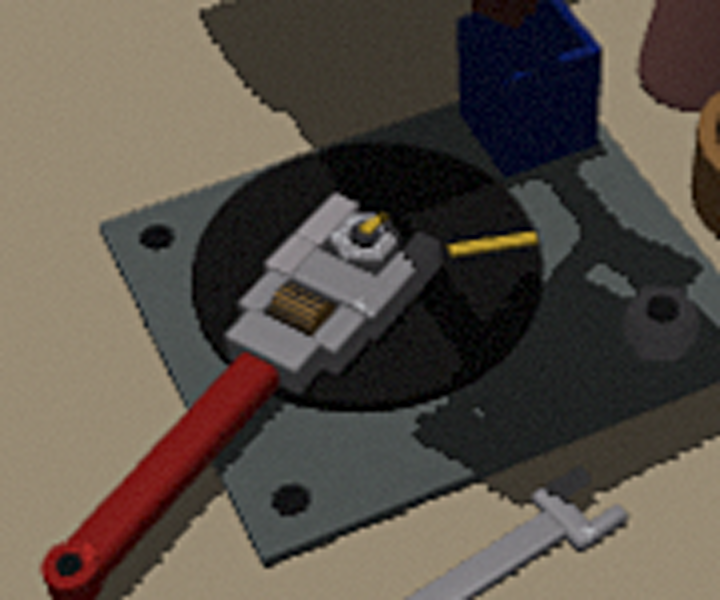

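```bash
cat >> h.py <<'E'
def stroke(W,yaw,a=-.009,b=.009,z=.0412):
    d=np.array([np.cos(yaw),np.sin(yaw),0]); q=quat(yaw-np.pi)
    s=W+d*a
    move_ptp([*s[:2],.065],q)
    servo_line([*s[:2],.048],q,rate=.06); servo_line([*s[:2],z],q,rate=.03); print(current_force())
    for k in np.linspace(a,b,4)[1:]:
        e=W+d*k; servo_line([*e[:2],z],q,rate=.03); f=np.array(current_force()); print("along",f@d,"fz",f[2],np.round(current_position(),4))
    servo_line([*e[:2],.065],q,rate=.1); print(current_clock())
def look(n,i):
    c=capture(n); r=(slice(160,310),slice(220,400)) if n=="top" else (slice(110,260),slice(140,320))
    cv2.imwrite(f"pics/{n}{i}.png",cv2.resize(c["image"][r],None,fx=4,fy=4,interpolation=cv2.INTER_CUBIC)); return c
E
python3 - <<'E'
from h import *
yaw=np.radians(123.6); d=np.array([np.cos(yaw),np.sin(yaw),0])
stroke(np.array([.550,.0262,0])+d*.0025,yaw)
move_ptp([.55,-.18,.2],quat(yaw-np.pi))
c=look("top",3); print(wpose("top",c)[-1],yellow(c,.037)); c=look("scene",3); print(current_clock())
E
```

```text
[-0.40127999  0.42711349  3.02593545]
along -8.344117361424729 fz 5.8740413688719615 [0.5531 0.0239 0.0423]
along -8.776227619956813 fz 7.037736129099578 [0.5503 0.0291 0.0426]
along -5.583523338645074 fz 5.303173777838852 [0.5466 0.0348 0.0423]
12.275
(np.int32(484), array([ 0.59942431, -0.03933457]), array([-0.61178949,  0.79102062]), np.float64(0.11684191445014028), array([0.56789938, 0.00142597]), array([ 0.63938204, -0.09099839])) [(np.int32(82), array([0.5304, 0.141 ]), np.float64(77.7), np.float64(0.0456)), (np.int32(25), array([0.5125, 0.0823]), np.float64(122.7), np.float64(0.0199))]
13.375
```

View pics/top3.png

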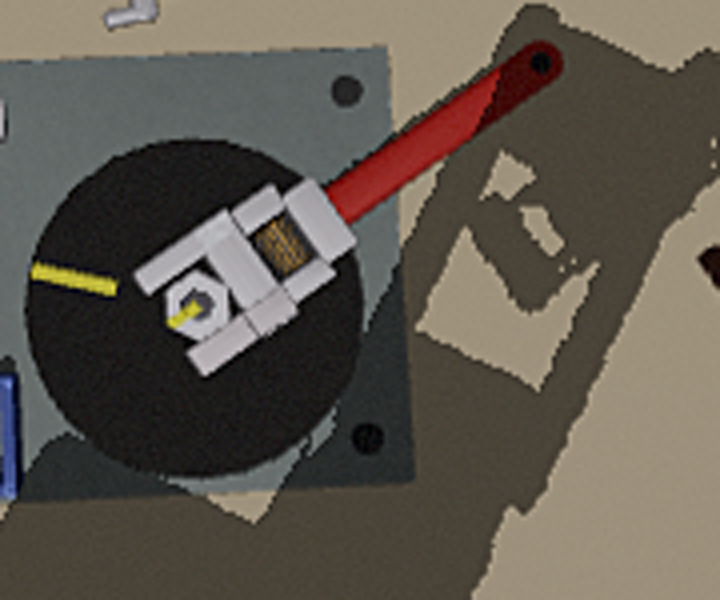

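View pics/scene3.png

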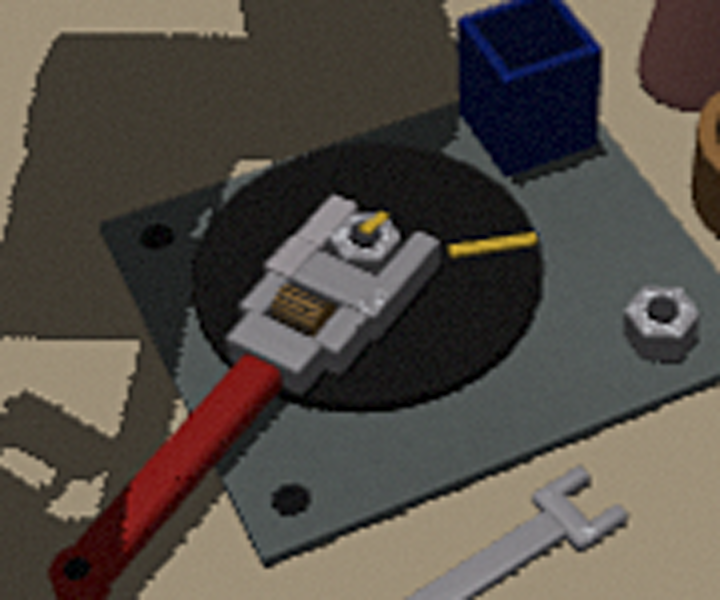

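```bash
cat >> h.py <<'E'
def rect(c,ctr,yaw,z=.038,s=4000,name=None,L=.06):
    """metric rectified view: col = wrench x, row = -wrench y, s px/m"""
    d=np.array([np.cos(yaw),np.sin(yaw),0]); n=np.array([-d[1],d[0],0])
    N=int(2*L*s); g=(np.arange(N)-N/2)/s
    X,Y=np.meshgrid(g,-g); P=np.array([ctr[0],ctr[1],z])+X[...,None]*d+Y[...,None]*n
    q=(P@c["R"].T+c["t"])@c["intrinsics"].T; q=(q[...,:2]/q[...,2:]).astype(np.float32)
    im=cv2.remap(c["image"],q[...,0],q[...,1],cv2.INTER_CUBIC)
    for k in range(-50,51,10):
        i=int(N/2+k/1000*s); im[:8,i]=(0,0,255); im[i,:8]=(0,0,255)
    if name: cv2.imwrite(name,im)
    return im
E
python3 - <<'E'
from h import *
c=capture("top")
a=cv2.imread("pics/top0.png"); c0=dict(c); c0["image"]=a
I=[rect(x,(.518,.0745),np.radians(123.6),s=4000,L=.05) for x in (c0,c)]
cv2.imwrite("pics/r3.png",np.hstack(I))
E
```

```text
Traceback (most recent call last):
  File "h.py", line 63, in rect
    i=int(N/2+k/1000*s); im[:8,i]=(0,0,255); im[i,:8]=(0,0,255)
                         ~~^^^^^^
IndexError: index 400 is out of bounds for axis 1 with size 400
```

```bash
sed -i 's/range(-50,51,10)/range(-40,41,10)/' h.py; python3 - <<'E'
from h import *
c=capture("top")
a=cv2.imread("pics/top0.png"); c0=dict(c); c0["image"]=a
I=[rect(x,(.518,.0745),np.radians(123.6),s=4000,L=.05) for x in (c0,c)]
cv2.imwrite("pics/r3.png",np.hstack(I))
E
```

```text
(no output)
```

View pics/r3.png

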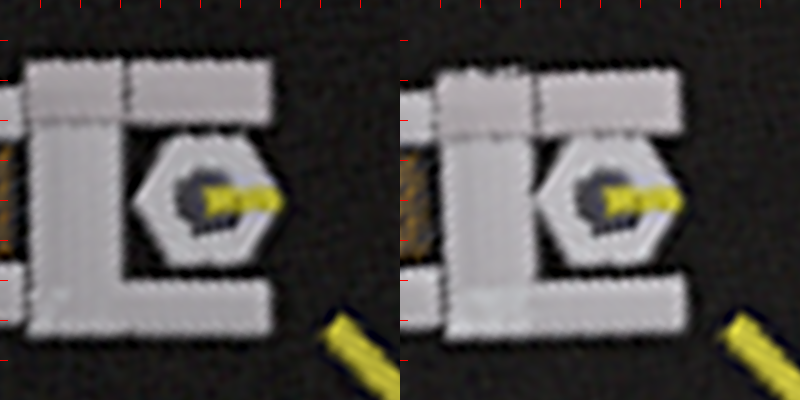

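```bash
python3 - <<'E'
from h import *
yaw=np.radians(123.6); d=np.array([np.cos(yaw),np.sin(yaw),0])
stroke(np.array([.550,.0262,0])+d*.003,yaw,z=.0405)
move_ptp([.55,-.18,.2],quat(yaw-np.pi))
c=capture("top")
rect(c,(.518,.0745),yaw,s=8000,L=.037,name="pics/r4.png"); print(current_clock())
E
```

```text
[-0.52810207 -1.46126414  4.94000454]
along -8.02434332639076 fz 6.221495016123487 [0.5529 0.0239 0.0418]
along -8.303440754652593 fz 7.875054019500465 [0.5506 0.0293 0.0421]
along -4.49080520444009 fz 5.908070147090595 [0.5467 0.0353 0.0418]
16.7083Traceback (most recent call last):
  File "<stdin>", line 6, in <module>
  File "h.py", line 63, in rect
    i=int(N/2+k/1000*s); im[:8,i]=(0,0,255); im[i,:8]=(0,0,255)
                         ~~^^^^^^
IndexError: index 616 is out of bounds for axis 1 with size 592
```

```bash
sed -i 's/range(-40,41,10)/range(-30,31,10)/' h.py; python3 - <<'E'
from h import *
yaw=np.radians(123.6)
c=capture("top")
rect(c,(.518,.0745),yaw,s=8000,L=.037,name="pics/r4.png"); print(current_clock())
E
```

```text
17.8083
```

View pics/r4.png

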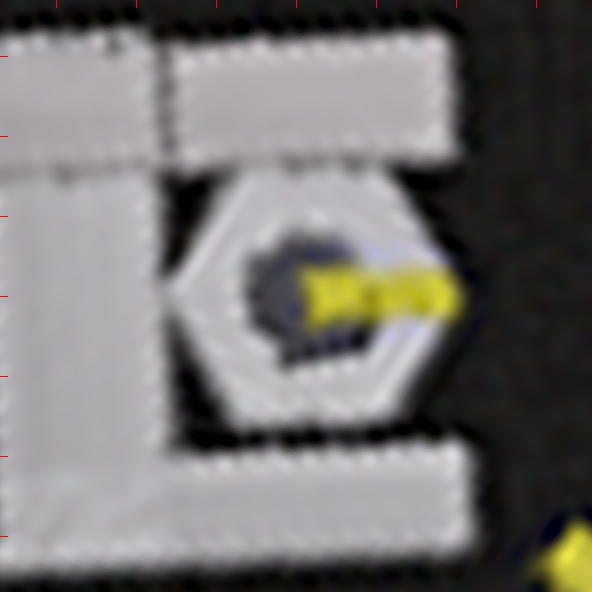

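```bash
python3 - <<'E'
from h import *
yaw=np.radians(123.6); d=np.array([np.cos(yaw),np.sin(yaw),0])
stroke(np.array([.550,.0262,0])+d*.003,yaw,a=-.010,b=.009,z=.0393)
move_ptp([.53,-.16,.15],quat(yaw-np.pi))
c=capture("top")
rect(c,(.518,.0745),yaw,s=8000,L=.037,name="pics/r5.png"); print(current_clock())
E
```

```text
[-0.67172497 -1.65000524  7.34166741]
along -11.62501460328082 fz 8.871862949876224 [0.5537 0.0226 0.0408]
along -9.061785302294648 fz 11.155011733117163 [0.5513 0.0287 0.0413]
along -8.407085184185686 fz 11.254271013254586 [0.5482 0.0344 0.0413]
21.125
22.0417
```

View pics/r5.png

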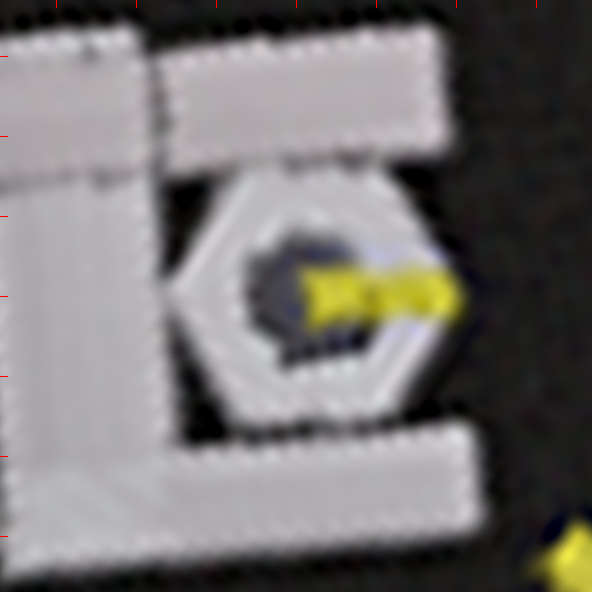

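```bash
python3 - <<'E'
from h import *
c=capture("top"); yaw=np.radians(128.5)
for o in wpose("top",c): print([np.round(x,4) for x in o])
d=np.array([np.cos(yaw),np.sin(yaw)]); M=np.array([.518,.0745]); W=M-.055*d; print(W)
rect(c,W,yaw,z=.045,s=8000,L=.037,name="pics/r6.png")
E
```

```text
[np.int32(559), array([ 0.6105, -0.0427]), array([-0.656 ,  0.7547]), np.float64(0.1484), array([0.5707, 0.0031]), array([ 0.6681, -0.1089])]
[0.55223831 0.03145655]
```

View pics/r6.png

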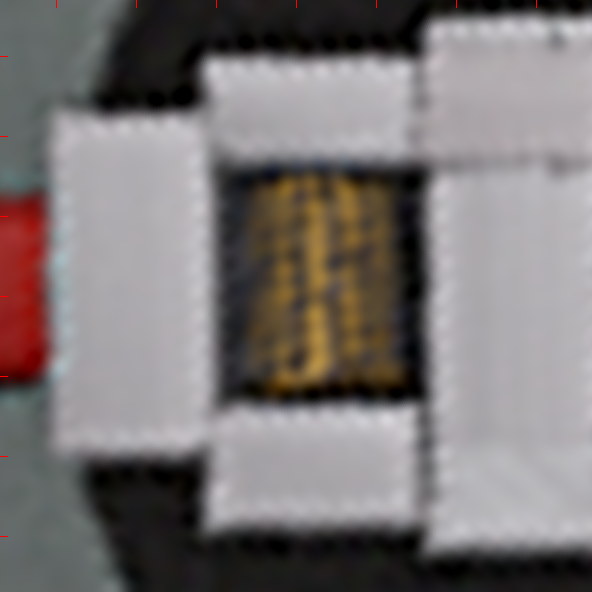

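```bash
python3 - <<'E'
from h import *
yaw=np.radians(128.5); d=np.array([np.cos(yaw),np.sin(yaw),0]); n=np.array([-d[1],d[0],0])
W=np.array([.5522,.0315,0])+.003*d+.0015*n
stroke(W,yaw,a=-.010,b=.009,z=.0393)
move_ptp([.53,-.16,.15],quat(yaw-np.pi))
c=capture("top")
rect(c,(.518,.0745),yaw,s=8000,L=.037,name="pics/r7.png"); print(current_clock())
E
```

```text
[-0.65867267 -1.41779523  8.48543988]
along -3.5026256996760026 fz 5.62854306517359 [0.5539 0.0291 0.0403]
along -7.804219038295596 fz 6.291913104342277 [0.5513 0.0337 0.0407]
along -1.5525450082567933 fz 6.370613408477147 [0.545  0.04   0.0398]
25.2833
26.2083
```

View pics/r7.png

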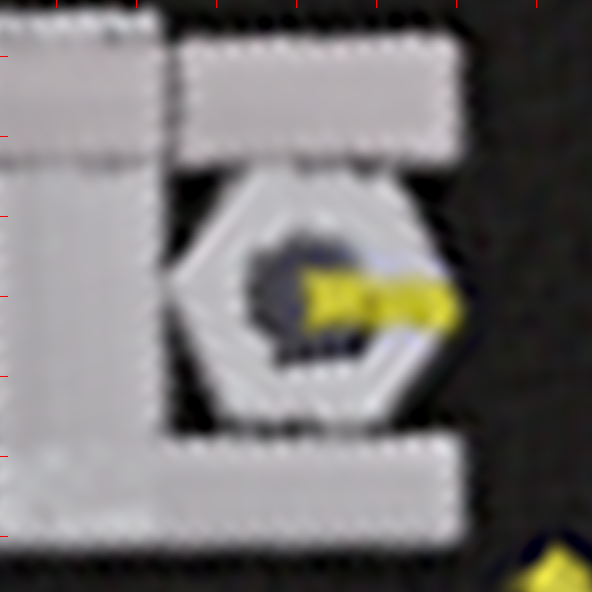

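```bash
cat >> h.py <<'E'
N0=np.array([.518,.0748])
def tp(phi,off,z,r=.165):
    y=np.radians(phi); d=np.array([np.cos(y),np.sin(y)]); n=np.array([-d[1],d[0]])
    return [*(N0-r*d+off*n),z],quat(y-np.pi)
def swing(a,b,off=-.0185,z=.022,rate=.06,step=4):
    k=max(1,int(np.ceil(abs(b-a)/step)))
    for f in np.linspace(a,b,k+1)[1:]:
        p,q=tp(f,off,z); servo_line(p,q,rate=rate)
        y=np.radians(f); F=np.array(current_force()); print(round(f,1),"push",round(F[:2]@[-np.sin(y),np.cos(y)],2),"F",F.round(1))
E
python3 - <<'E'
from h import *
p,q=tp(128.5,-.035,.08); move_ptp(p,q)
servo_line(tp(128.5,-.035,.022)[0],q,rate=.12); print(current_force(),current_clock())
p,q=tp(128.5,-.021,.022);servo_line(p,q,rate=.06); print(current_force())
swing(128.5,122.5,step=2)
c=look("top",8)
p,q=tp(122.5,-.03,.022);servo_line(p,q,rate=.1);servo_line([*p[:2],.09],q,rate=.2)
c=capture("top");rect(c,(.518,.0745),np.radians(123.6),s=8000,L=.037,name="pics/r8.png"); print(yellow(c,.037),current_clock())
E
```

```text
[-0.81338862 -0.32879945  0.17176849] 27.6167
[ 0.73377993 -0.74455925  0.2727933 ]
126.5 push -1.26 F [1.4 0.3 1.4]
124.5 push -1.48 F [1.6 0.3 0.7]
122.5 push -0.7 F [ 0.9 -0.1  0.4]
[(np.int32(94), array([0.5307, 0.1408]), np.float64(78.0), np.float64(0.0457)), (np.int32(25), array([0.5122, 0.083 ]), np.float64(122.8), np.float64(0.0203))] 29.65
```

View pics/r8.png

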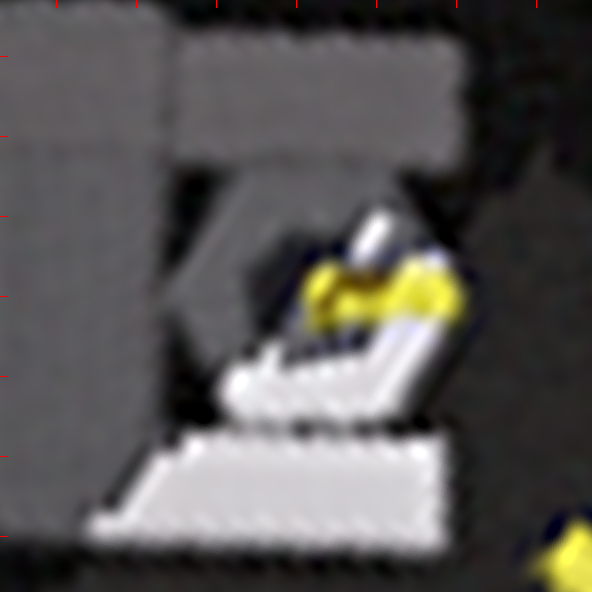

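View pics/top8.png

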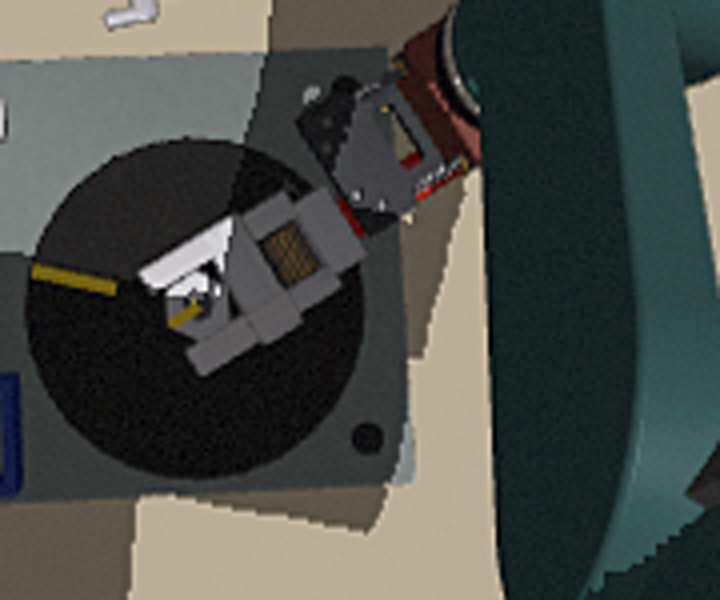

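```bash
python3 - <<'E'
from h import *
yaw=np.radians(123); d=np.array([np.cos(yaw),np.sin(yaw),0]); n=np.array([-d[1],d[0],0])
W=np.array([.518,.0745,0])-.053*d+.002*n; print(W)
stroke(W,yaw,a=-.010,b=.009,z=.0393)
move_ptp([.53,-.16,.15],quat(yaw-np.pi))
c=capture("top")
rect(c,(.518,.0745),yaw,s=8000,L=.037,name="pics/r9.png"); print(current_clock())
E
```

```text
[0.54518853 0.02896118 0.        ]
[-1.17332653 -0.5309627   8.70961324]
along -7.306226604782977 fz 7.672648719692259 [0.5502 0.0241 0.0407]
along -8.95368055572663 fz 9.182021624113586 [0.5483 0.0289 0.0413]
along -5.590635794725794 fz 5.460271216447122 [0.544  0.0355 0.0408]
32.525
33.4417
```

View pics/r9.png

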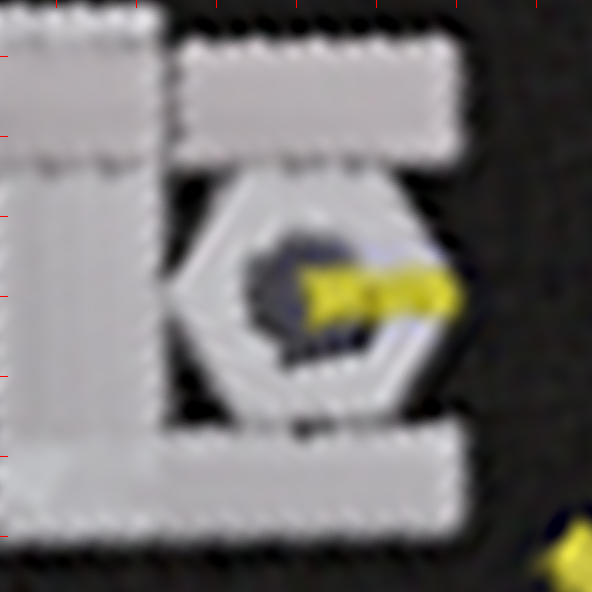

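The jaws now measure about 32.3 mm, so they are snug on the nut. Next I'll swing the handle.

```bash
python3 - <<'E'
from h import *
p,q=tp(123,-.035,.08); move_ptp(p,q)
servo_line(tp(123,-.035,.022)[0],q,rate=.12); print(current_force(),current_clock())
p,q=tp(123,-.021,.022);servo_line(p,q,rate=.06)
swing(123,80,step=5,rate=.08); print(current_clock())
c=look("top",10); print(yellow(c,.037)); c=look("scene",10); print(yellow(c,.037))
E
```

```text
[ 0.88948345 -0.28073681 -0.94561266] 34.8
118.2 push -0.2 F [0.2 0.1 1.1]
113.4 push 0.17 F [-0.  -0.4  0.3]
108.7 push 0.83 F [-0.8 -0.2  0.2]
103.9 push -0.47 F [ 0.4  0.4 -0.3]
99.1 push 0.5 F [-0.5  0.2  0.2]
94.3 push 0.13 F [-0.1  0.2  0.7]
89.6 push -0.34 F [ 0.3 -0.1  0.2]
84.8 push -0.22 F [ 0.2  0.2 -0.5]
80.0 push -1.11 F [ 1.  -0.9  0.7]
38.1417
[(np.int32(92), array([0.5306, 0.1408]), np.float64(78.1), np.float64(0.0448)), (np.int32(29), array([0.5185, 0.0842]), np.float64(77.8), np.float64(0.0195))]
[(np.int32(25), array([0.5202, 0.0844]), np.float64(65.4), np.float64(0.0206)), (np.int32(70), array([0.5532, 0.1312]), np.float64(77.7), np.float64(0.0442))]
```

View pics/top10.png

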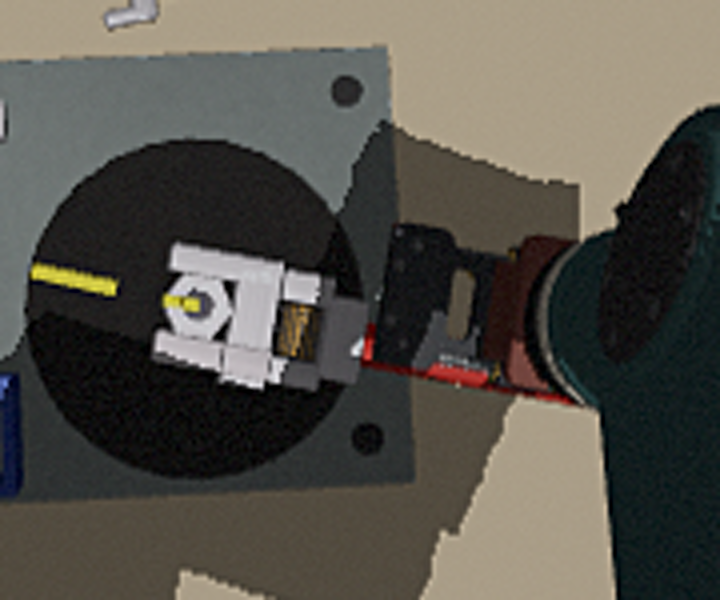

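View pics/scene10.png

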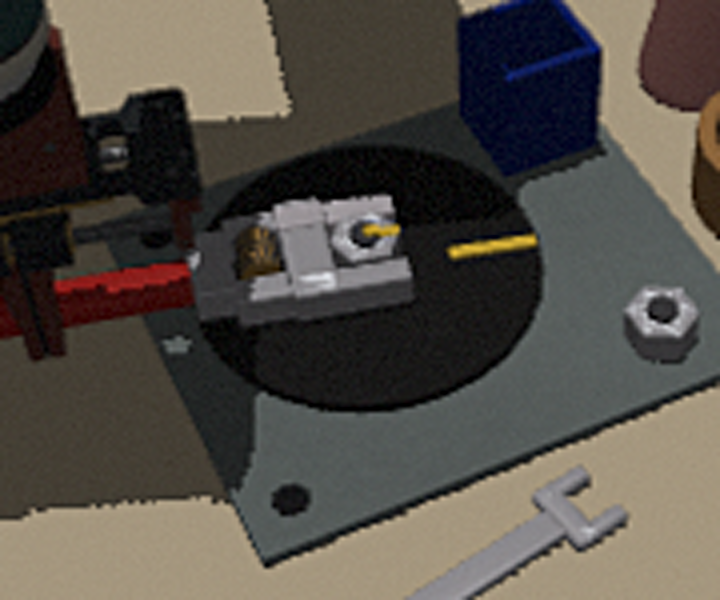

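```bash
python3 - <<'E'
from h import *
p,q=tp(80,-.032,.022);servo_line(p,q,rate=.08);servo_line([*p[:2],.12],q,rate=.2)
move_ptp([.60,-.2,.2],q)
c=look("top",11); rect(c,(.518,.0745),np.radians(77.5),s=8000,L=.037,name="pics/r11.png"); print(yellow(c,.037),current_clock(),current_force())
print([spot_in("top",k)[0] for k in ("cone","tape","spanner")])
E
```

```text
[(np.int32(84), array([0.5303, 0.1411]), np.float64(77.8), np.float64(0.0453)), (np.int32(29), array([0.5185, 0.0842]), np.float64(77.8), np.float64(0.0195))] 39.9167 [0.68060191 1.46247674 0.21633679]
[{'xy': [160.2, 272.7], 'conf': 0.55}, {'xy': [145.8, 221.4], 'conf': 0.83}, {'xy': [279.6, 152.2], 'conf': 0.95}]
```

View pics/r11.png

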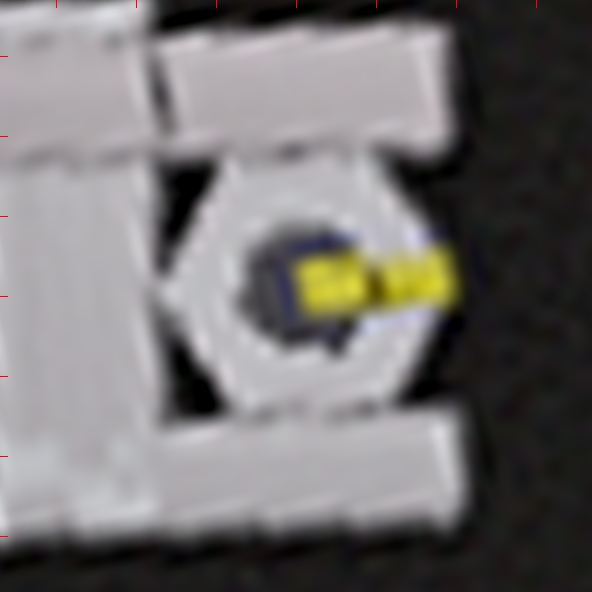

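View pics/top11.png

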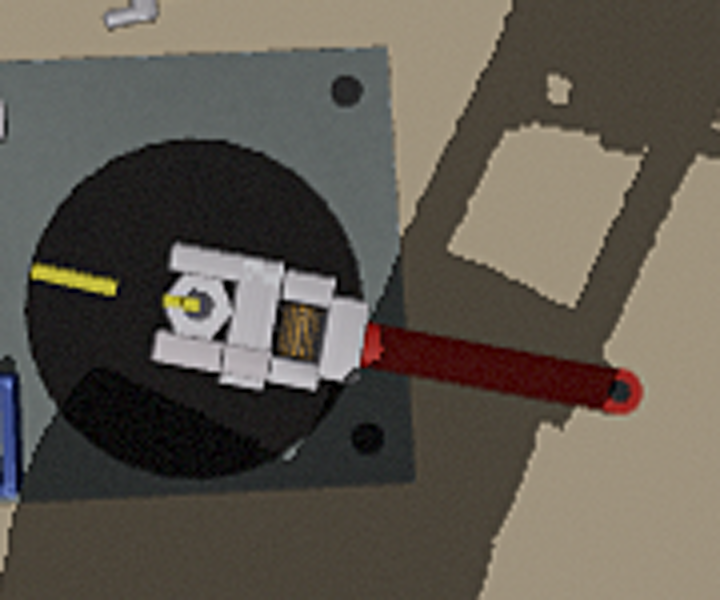

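The hexagon's corners put the nut about 3–4° short of the line. I have time for a small centring nudge.

```bash
python3 - <<'E'
from h import *
p,q=tp(82,-.032,.1); move_ptp(p,q)
servo_line(tp(82,-.032,.022)[0],q,rate=.12); print(current_clock())
p,q=tp(82,-.0205,.022);servo_line(p,q,rate=.06)
swing(82,76.5,step=3)
p,q=tp(76.5,-.032,.022);servo_line(p,q,rate=.08);servo_line([*p[:2],.12],q,rate=.2)
move_ptp([.60,-.2,.2],q)
c=look("top",12); rect(c,(.518,.0745),np.radians(77.8),s=8000,L=.037,name="pics/r12.png"); print(yellow(c,.037),current_clock(),current_force())
c=look("scene",12)
E
```

```text
41.5583
79.2 push -0.71 F [ 0.6 -0.9  0.3]
76.5 push -1.8 F [ 1.6 -1.1  0.1]
[(np.int32(84), array([0.5303, 0.1411]), np.float64(77.8), np.float64(0.0453)), (np.int32(25), array([0.5191, 0.0839]), np.float64(73.6), np.float64(0.0206))] 44.1917 [ 0.00770064  0.21067703 -0.46743416]
```

View pics/r12.png

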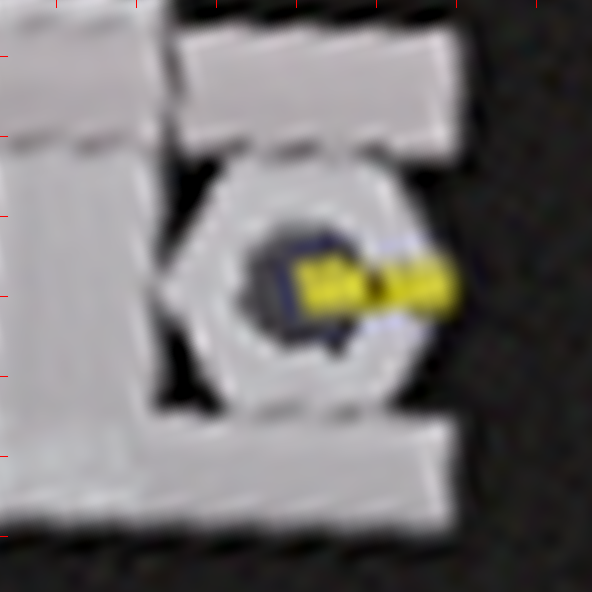

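View pics/scene12.png

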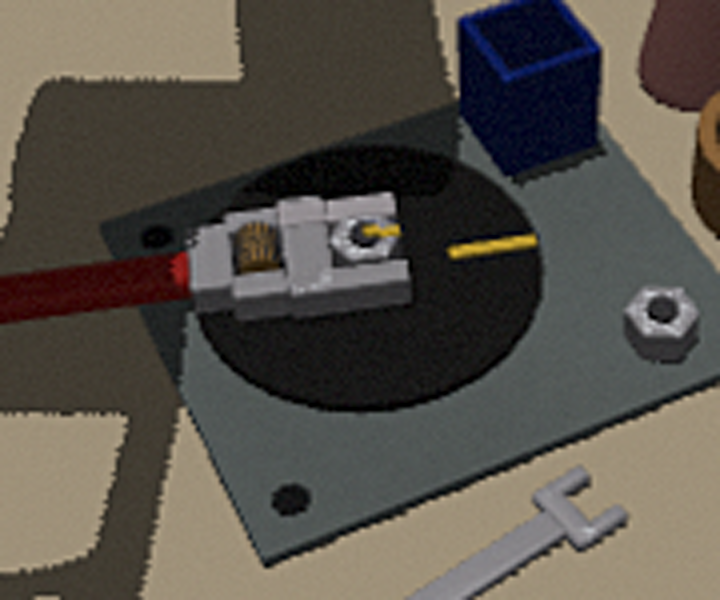

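In the rectified view the nut is horizontal to within about 1°, so it lies along the pad line. The jaws are on the nut and the robot is clear, so I'm handing in.

```bash
python3 - <<'E'
from h import *
close_job(); print("done")
E
```

```text
the job is handed in; nothing more can be done
done
```

I rolled the wrench's jaws shut on the nut, turned the nut clockwise until its stripe lined up with the pad's line, let go and handed the job in at about 44 s. No verdict is reported, so everything below comes from my own pictures.

- **Jaws:** It took six short presses and drags on the worm. Partway through, the wrench twisted about 5° and stuck at about 33.6 mm, so I swung it back square to the nut and rolled the worm again. The jaws measured about 32.2 mm on the 32 mm nut after the main swing and still looked closed on it after a small final nudge.
- **Turn:** I pushed the handle in one long swing, then nudged it a few degrees more. Judged by the nut's hexagon, the stripe is within 1–2° of the line. A direct fit of the stripe, only 25 pixels, gave 73.6° against 77.8°, which is about 4° off. Both are well inside the 12° allowed.
- **Wrench and robot:** The wrench lies flat with its mouth round the nut, and the gripper stands clear with next to no force on it.
- **Surroundings:** The cone and spanner were detected within about 2 pixels of their starting positions. The tape was reported 8 pixels lower than at first, a shift of about 17 mm. I put that down to detector scatter, because the arm never went near it and a second detection at the start had already placed it lower, but I did not check further.

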